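# Pack the tested power adapters into the LED strip kits

### The arm

A 6-joint arm with a two-finger parallel gripper is mounted at the origin on the work surface. World frame = base frame: x ahead of the robot, y to its left, z up, the work surface at z = 0. Lengths are in m, angles in degrees, forces in N, time in s.
With the tool pointing down it reaches from about 0.3 to 1 m from the base axis. Payload 5.1 kg.
Tool frame: the origin (TCP) lies midway between the tips of the shut fingers; the grasp point (between the pads) lies 19 mm behind it (env.grip_point_offset is the distance from the TCP to the grasp point, in m); z points along the fingers, y is the line along which they close (so a half turn about z gives the same grasp; the last joint's range is limited). The gripper opens to 95 mm and grips with 3 to 60 N. Pads are 20 mm wide; open, the fingers measure 119 mm over their backs; the gripper's body (75 mm by 180 mm) begins 59 mm behind the grasp point.
Start: joints at [-67.93, 7.093, 94.555, -0, 78.352, -4.733], TCP at [0.293, -0.58, 0.215] pointing down, gripper open.
Joint ranges: [-149.61, 149.61], [-58.7, 133.49], [1.44, 155.28], [-77.14, 257.14], [18.33, 153.61], [-166.67, 166.67]. Speed limits (degrees/s): [147.25, 147.25, 180, 180, 180, 180].

### API

Orientations are given as a 3x3 rotation matrix whose columns are the frame's x, y, z axes.
In Python, from bench import env gives the robot as it stands.
- The arm moves only by the tool play_rows, never from a script. Its argument "motion" is a list of rows, each a list of 3 entries, a list of its own where there are three numbers: the shift along the tool's x, y, z in units of 0.15 m (1.0 is 0.15 m), then the turn, a rotation vector about the tool's x, y, z in units of 180 degrees (1.0 is 180 degrees), then the closure, from 0 (fully open) to 1 (shut). In form: [[[dx, dy, dz], [wx, wy, wz], hand], ...]. A call has 1 to 10 rows; each row shifts and turns the commanded pose from where the row before left it, along the tool's axes as they then stand; what a row does not reach is not made up. A row lasts 1/12 s, in which the tool goes at most 41.7 mm and 7.16 degrees, less where a joint would pass 70% of its speed; a pose out of reach is approached as far as the arm can. A call with a number of a shift or a turn outside -1 to 1 is refused whole. A call with a gripper value outside its range is refused whole. The fingers move at their own pace and stop on an object; "force" is the grip in N (left out, the last holds). Time passes only in rows, so rows that do not move let the fingers close. It gives the time, the measured TCP pose, the force, the opening and the grip force at its end, in the units of the state.
- env.get_state(): the state, without advancing time (a new reading comes with each control period).
- env.snapshot(name): name is "side" or "top" or "wrist"; returns the picture (384x512x3 uint8, red, green, blue); there is no depth.
- env.camera_model(name): a dict with "camera_matrix" (3x3 intrinsics, pixels), "k1" (the pictures are not rectified: a ray, as slopes to the right and down, at radius r is drawn at 1 + k1 r^2 times it, then the intrinsics apply), "origin" and "orientation" of the camera in the world; the wrist camera has in their place "tool_from_camera" (4x4, takes a point from camera to tool coordinates, whose origin is the TCP and whose axes are the flange's). Camera axes: x right, y up, looking along -z (the intrinsics and any distortion apply to the point x, -y, -z); pixel columns grow to the right and rows downward; lengths in m; the calibration is good to about 2 mm. A picture is of the moment at which its call begins: read the wrist's pose just before it. camera_model takes no time and is no camera call.
- env.hand_in(): hands the job in; it is judged then, once.
The state is a dict: "clock": time; "joint_pos": joint angles; "joint_velocities": joint speeds; "effort": joint torques, N m; "tcp_pos": TCP position; "orientation": TCP orientation; "force": force on the tool from outside, world axes, zero at the start; "wrist_torque": the same for the moment, N m; "finger_gap": finger opening in m; "grasp_force": force on a finger pad.
Only numpy, scipy, OpenCV 4.12 (cv2) and the standard library are available. Lean on these libraries where they do the work, as an engineer would, in place of code of your own. Each camera call takes 0.05 s, during which the arm holds its last target. There are 200 camera calls.

### The job

Finish the three LED strip kits: lay each stickered power adapter flat in the empty pocket of the kit whose reel carries a sticker of the same colour. The adapter without a sticker has not been tested, so put it back in the blue tote, flat on the bottom in the empty half. Set them down rather than drop them, and leave the spare reel and the multimeter where they are.

Things in the scene. Friction and masses are not known exactly. Their poses are not given: they have to be found in the camera images.
- adapter_red_mid (a point): Loose black desktop power adapter with a round red test sticker, 26 mm across, on its top: a plain block 100 x 44 x 30 mm (length along its x, width along its y, z up), about 0.25 kg, lying flat on the green bench. The point is its centre, 15 mm above its underside. All four adapters have the same case; grip it across the 44 mm width, midway along.
- adapter_yellow_mid (a point): Loose black desktop power adapter with a round yellow test sticker, 26 mm across, on its top: a plain block 100 x 44 x 30 mm (length along its x, width along its y, z up), about 0.25 kg, lying flat on the green bench. The point is its centre, 15 mm above its underside.
- adapter_blue_mid (a point): Loose black desktop power adapter with a round light blue test sticker, 26 mm across, on its top: a plain block 100 x 44 x 30 mm (length along its x, width along its y, z up), about 0.25 kg, lying flat on the green bench. The point is its centre, 15 mm above its underside.
- adapter_plain_mid (a point): Loose black desktop power adapter without any coloured sticker (untested): a plain block 100 x 44 x 30 mm (length along its x, width along its y, z up), about 0.25 kg, lying flat on the green bench. The point is its centre, 15 mm above its underside.
- kit_red_pocket (a point): Empty grey-floored adapter pocket in the kit whose white LED reel has a red sticker. Point: centre of the pocket floor, 4 mm above the bench. All three kits are alike. Pocket 66 mm along x by 118 mm along y: the adapter lies with its length along the kit's y, either way round, 9 to 11 mm to spare all round.
- kit_yellow_pocket (a point): Empty grey-floored adapter pocket in the kit whose white LED reel has a yellow sticker. Point: centre of the pocket floor, 4 mm above the bench. Like the others: the foam's top is 22 mm and the carton's edge 26 mm above the pocket floor. Thumb notches 56 mm wide (along y) in the middle of both long sides, at floor level, give fingers room out to 68 mm from the centre along x.
- kit_blue_pocket (a point): Empty grey-floored adapter pocket in the kit whose white LED reel has a light blue sticker. Point: centre of the pocket floor, 4 mm above the bench. Like the others: fixed brown carton, 246 mm (x) by 136 mm (y), white foam insert; the fixed reel, 96 mm across, top 19 mm above the pocket floor, is centred 118 mm from the point along +x.
- tote_floor (a point): Blue tote fixed to the bench, 246 mm (x) by 136 mm (y), walls 45 mm high, two other untested adapters fixed in its +x half. Point: centre of the empty -x half, on the tote's floor, 3 mm above the bench. Free from it: 67 mm to -x, 73 mm to +x (where the adapters begin), 65 mm either way along y; lay the adapter along y.
- reel_mid (a point): Bystander: loose spare LED-strip reel, white and cream, no sticker, 96 mm across and 13 mm thick, flat on the bench. The point is its centre.
- meter_mid (a point): Bystander: loose orange hand multimeter, 130 x 65 x 28 mm (length along its x), flat on the bench. The point is its centre, 14 mm above its underside.
Things that resemble listed ones, but are neither listed nor needed, are in the scene too. Leave any pink or purple look-alike of the part that bears adapter_plain_mid alone.

How it is judged:
By the outcome, as a careful person would: the job done as asked, in the order asked, and still so for the second after the job is handed in, with the robot touching nothing.
It also fails if it takes over 120 s, if anything falls off the work surface, if the arm or the gripper's body presses on something with over 40 N, if the wrist force passes 120 N, or if a joint passes its speed limit or range.

## Working session

There is one attempt and no reset: what is moved stays moved. The work goes in short steps, Python scripts to look and compute and a tool call to move; the robot and the scene stay as the last step left them, time stands still between calls to the robot, and variables do not carry over. Pictures are saved under pics/ and viewed, at most 14 in all, crops included, and the job is handed in when it is done.

Besides the shell and the picture viewer there is one more tool, called after "Call:" as name(argument=value, ...) on one line, values as JSON. play_rows: Moves the arm, as the interface text tells. Its arguments: {"type":"object","properties":{"motion":{"type":"array"},"force":{"type":"number"}},"required":["motion"]}

```bash
mkdir -p pics; ls
python3 - <<'E'
from bench import env
import cv2
for n in ("top","side"):
    im=env.snapshot(n); cv2.imwrite(f"pics/{n}0.png",im[:,:,::-1])
    print(n,env.camera_model(n))
print(env.camera_model("wrist")); print(env.get_state())
E
```

```text
pics
top {'camera_matrix': array([[393.75182881,   0.        , 263.06894848],
       [  0.        , 393.75182881, 183.9817983 ],
       [  0.        ,   0.        ,   1.        ]]), 'k1': -0.07204083642943727, 'origin': array([0.29665142, 0.01631665, 1.07012551]), 'orientation': array([[ 0.02363388,  0.99228185, -0.12172994],
       [-0.99925131,  0.02717782,  0.02753531],
       [ 0.03063114,  0.12098803,  0.99218125]])}
side {'camera_matrix': array([[363.51925112,   0.        , 255.98496868],
       [  0.        , 363.51925112, 192.60660124],
       [  0.        ,   0.        ,   1.        ]]), 'k1': -0.06428108483485882, 'origin': array([0.1682992 , 0.8355911 , 0.69625569]), 'orientation': array([[-0.9586933 ,  0.16610996, -0.23089961],
       [-0.28440977, -0.57198699,  0.76937765],
       [-0.00427028,  0.8032673 ,  0.5956034 ]])}
{'camera_matrix': array([[295.35150128,   0.        , 253.05437256],
       [  0.        , 295.35150128, 189.1055156 ],
       [  0.        ,   0.        ,   1.        ]]), 'k1': -0.03183451002467733, 'tool_from_camera': array([[ 9.25233968e-05,  9.637
[... 430 characters left out ...]
97e+01, -4.73176870e+00]), 'joint_velocities': array([ 0.15184618, -0.0627664 , -0.19058637, -0.00700446,  0.00656146,
       -0.00865065]), 'effort': array([ 5.16223790e-04, -4.18881118e+01, -3.61096787e+01,  7.76107516e-02,
        4.61270765e-02, -6.87024999e-05]), 'tcp_pos': array([ 0.29284944, -0.57964457,  0.21351779]), 'orientation': array([[ 8.92574612e-01,  4.50899175e-01, -7.03800454e-04],
       [ 4.50899698e-01, -8.92572941e-01,  1.73425806e-03],
       [ 1.53782288e-04, -1.86529813e-03, -9.99998249e-01]]), 'force': array([-0.33145801, -0.34629941, -0.07889652]), 'wrist_torque': array([-0.04720369,  0.02746656,  0.02522101]), 'grasp_force': 0.0, 'finger_gap': 0.09473944771885022}
```

View pics/top0.png

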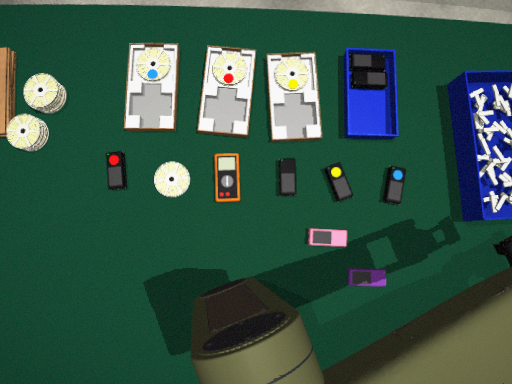

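View pics/side0.png

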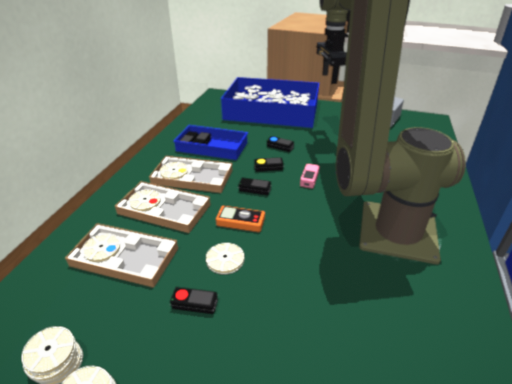

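The top view shows four adapters: red (117,170), plain (288,176), yellow (338,182) and blue (395,184). The kits are blue (152,87), red (227,90) and yellow (294,96), with the tote at (371,92). Image up is +x and image left is +y.

```bash
cat > h.py <<'E'
import numpy as np, cv2
from bench import env
def cam(name, st=None):
    m=env.camera_model(name)
    if name=="wrist":
        st=st or env.get_state(); T=np.eye(4); T[:3,:3]=st["orientation"]; T[:3,3]=st["tcp_pos"]
        T=T@m["tool_from_camera"]; return m,T[:3,:3],T[:3,3]
    return m,m["orientation"],m["origin"]
def ray(c,px,z):
    m,R,o=c; K=m["camera_matrix"]
    p=cv2.undistortPoints(np.asarray(px,float).reshape(-1,1,2),K,np.array([m["k1"],0,0,0,0])).reshape(-1,2)
    d=np.c_[p[:,0],-p[:,1],-np.ones(len(p))]@R.T
    return (o+d*((z-o[2])/d[:,2])[:,None])[:,:2]
def rect(pts):
    r=cv2.minAreaRect((np.asarray(pts)*1000).astype(np.float32)); b=cv2.boxPoints(r)
    e=[b[1]-b[0],b[2]-b[1]]; e.sort(key=lambda v:-np.hypot(*v))
    a=np.degrees(np.arctan2(e[0][1],e[0][0]))%180
    return np.round(np.array(r[0]),1),np.round([np.hypot(*v) for v in e],1),round(a,1)
def blob(mask,seed=None):
    mask=mask.astype(np.uint8)
    cs,_=cv2.findContours(mask,cv2.RETR_EXTERNAL,cv2.CHAIN_APPROX_NONE)
    if seed is not None:
        cs=[c for c in cs if cv2.contourArea(c)>30]
        return min(cs,key=lambda c:np.hypot(*(c.reshape(-1,2).mean(0)-seed))).reshape(-1,2)
    return max(cs,key=cv2.contourArea).reshape(-1,2)
E
python3 - <<'E'
from h import *
c=cam("top"); im=cv2.imread("pics/top0.png"); hsv=cv2.cvtColor(im,cv2.COLOR_BGR2HSV); H,S,V=cv2.split(hsv)
bg=((H>60)&(H<98)&(S>110))  # green
fg=~bg
for n,s in dict(red=(117,170),plain=(288,176),yellow=(338,182),blue=(395,184),kblue=(152,87),kred=(227,90),kyel=(294,96),tote=(371,92),meter=(227,178),reel=(172,180)).items():
    b=blob(fg,s); z=.03 if n[0]!='t' else .045
    print(n,len(b),rect(ray(c,b,z)), im[s[1],s[0]])
gray=(S<40)&(V>90)&(V<190)
for n,s in dict(kblue=(152,105),kred=(223,110),kyel=(297,113)).items():
    b=blob(cv2.morphologyEx(gray.astype(np.uint8),cv2.MORPH_OPEN,np.ones((3,3))),s); print(n,len(b),rect(ray(c,b,.004)),rect(ray(c,b,.026)))
E
```

```text
red 105 (array([450.5, 381.1]), array([101.9,  48.4], dtype=float32), np.float32(7.8)) [78 77 77]
plain 105 (array([446.4, -75.8]), array([100.7,  45. ], dtype=float32), np.float32(2.7)) [85 83 85]
yellow 103 (array([ 434.9, -214.5]), array([101. ,  47.5], dtype=float32), np.float32(21.4)) [84 84 85]
blue 108 (array([ 431.1, -367.4]), array([103.8,  48.7], dtype=float32), np.float32(169.3)) [84 83 85]
kblue 273 (array([688.5, 300.3]), array([257.2, 146.1], dtype=float32), np.float32(1.2)) [181 185 185]
kred 272 (array([682.2,  94. ]), array([257.2, 141.1], dtype=float32), np.float32(176.2)) [183 187 190]
kyel 272 (array([672.1, -90.9]), array([257.2, 142.5], dtype=float32), np.float32(4.6)) [186 188 189]
tote 276 (array([ 685. , -301.4]), array([261.9, 151.2], dtype=float32), np.float32(0.4)) [224  61  36]
meter 143 (array([439.6,  84. ]), array([132.3,  69. ], dtype=float32), np.float32(2.3)) [233 235 235]
reel 102 (array([431.3, 231.2]), array([97.6, 95.2], dtype=float32), np.float32(47.3)) [54 52 55]
kblue 145 (array([665. , 320.9]), array([130.4,  83.5], dtype=float32), np.float32(122.9)) (array([657.4, 314.6]), array([127.7,  81.8], dtype=float32), np.float32(122.9))
kred 33 (array([669.4, 137.3]), array([36.6, 11.7], dtype=float32), np.float32(91.7)) (array([661.7, 134.8]), array([35.9, 11.5], dtype=float32), np.float32(91.7))
kyel 85 (array([ 650.6, -140.4]), array([96.8, 39.2], dtype=float32), np.float32(34.5)) (array([ 643.3, -137.1]), array([94.8, 38.4], dtype=float32), np.float32(34.5))
```

```bash
cat >> h.py <<'E'
def to(x,y,z,yaw):
    "turn about tool z first, then shift (tool axes after the turn), in move units"
    s=env.get_state(); R=s["orientation"]; p=s["tcp_pos"]
    cur=np.degrees(np.arctan2(R[1,0],R[0,0])); t=-((yaw-cur+180)%360-180)
    a=np.radians(yaw); Rn=np.array([[np.cos(a),np.sin(a),0],[np.sin(a),-np.cos(a),0],[0,0,-1]])
    d=Rn.T@(np.array([x,y,z])-p)/.15
    print("t",round(s["clock"],1),"tcp",p.round(4),"yaw",round(cur,2),"tilt",R[:,2].round(3),"| turn",round(t/180,4),"rows>=",int(np.ceil(abs(t)/7.1)),"shift",d.round(3),"rows>=",int(np.ceil(np.hypot(*d[:2])/.27)),"gap",round(s["finger_gap"],4),"F",s["force"].round(1))
E
python3 -c "
from h import *
to(.43,-.367,.2,-10.7)"
```

```text
t 0.1 tcp [ 0.2928 -0.5796  0.2135] yaw 26.8 tilt [-0.001  0.002 -1.   ] | turn 0.2083 rows>= 6 shift [ 0.635 -1.563  0.09 ] rows>= 7 gap 0.0947 F [-0.3 -0.3 -0.1]
```

Call:
play_rows(motion=[[[0,0,0],[0,0,0.0347],0],[[0,0,0],[0,0,0.0347],0],[[0,0,0],[0,0,0.0347],0],[[0,0,0],[0,0,0.0347],0],[[0,0,0],[0,0,0.0347],0],[[0,0,0],[0,0,0.0347],0],[[0.08,-0.2,0.01],[0,0,0],0],[[0.08,-0.2,0.01],[0,0,0],0],[[0.08,-0.2,0.01],[0,0,0],0],[[0.08,-0.2,0.01],[0,0,0],0]])

```text
clock: 0.93
tcp_pos: [0.3627, -0.4697, 0.2078]
orientation: [[0.983, -0.186, -0.001], [-0.186, -0.983, 0.001], [-0.001, -0.001, -1.0]]
force: [0.3, 0.5, 0.0]
finger_gap: 0.0948
grasp_force: 0.0
```

Call:
play_rows(motion=[[[0.08,-0.2,0.01],[0,0,0],0],[[0.08,-0.2,0.01],[0,0,0],0],[[0.08,-0.2,0.01],[0,0,0],0],[[0.075,-0.16,0.02],[0,0,0],0],[[0,0,0],[0,0,0],0],[[0,0,0],[0,0,0],0]])

```text
clock: 1.43
tcp_pos: [0.4303, -0.3667, 0.2005]
orientation: [[0.983, -0.183, -0.001], [-0.183, -0.983, 0.001], [-0.001, -0.0, -1.0]]
force: [-0.9, -0.6, 0.0]
finger_gap: 0.0952
grasp_force: 0.0
```

```bash
cat >> h.py <<'E'
def adapter(fn):
    "largest central dark/non-green blob seen by the wrist camera, as rect on the top face"
    st=env.get_state(); im=env.snapshot("wrist")[:,:,::-1].copy(); cv2.imwrite(fn,im); c=cam("wrist",st)
    H,S,V=cv2.split(cv2.cvtColor(im,cv2.COLOR_BGR2HSV))
    return im,c,H,S,V
E
python3 -c "
from h import *
to(.43,-.367,.2,-10.7)
im,c,H,S,V=adapter('pics/w1.png')"
```

```text
t 1.4 tcp [ 0.4303 -0.3667  0.2005] yaw -10.53 tilt [-0.001  0.001 -1.   ] | turn 0.001 rows>= 1 shift [-0.002  0.002  0.003] rows>= 1 gap 0.0952 F [-0.9 -0.6  0. ]
```

View pics/w1.png

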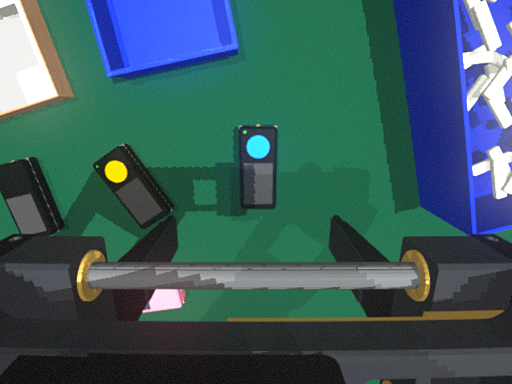

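The wrist view shows the blue-stickered adapter upright at cols 238–277, rows 124–208. The yellow one is at (133,186) and the plain one at (30,197). It is well aligned with the fingers.

Run:
```python
from h import *
st=env.get_state(); im=cv2.imread('pics/w1.png'); c=cam('wrist',st)
H,S,V=cv2.split(cv2.cvtColor(im,cv2.COLOR_BGR2HSV))
fg=~((H>55)&(H<98)&(S>110))
print("cam",c[2].round(3))
for s in [(258,166),(133,186)]:
    b=blob(fg,s); print(len(b),rect(ray(c,b,.03)))
    x,y,w,h=cv2.boundingRect(b); print(x,y,w,h)
```

```text
cam [ 0.504 -0.382  0.37 ]
237 (array([ 436. , -374.3]), array([100.1,  44.1], dtype=float32), np.float32(169.4))
238 124 40 85
217 (array([ 440., -225.]), array([98.3, 53.9], dtype=float32), np.float32(22.3))
93 143 81 86
```

```bash
python3 -c "
from h import *
to(.436,-.374,.007,-10.6)"
```

```text
t 1.5 tcp [ 0.4299 -0.3676  0.2008] yaw -10.61 tilt [-0.001  0.    -1.   ] | turn -0.0001 rows>= 1 shift [0.048 0.035 1.292] rows>= 1 gap 0.0955 F [-0.7 -1.1 -0.1]
```

Call:
play_rows(motion=[[[0.048,0.035,0.2],[0,0,0],0],[[0,0,0.25],[0,0,0],0],[[0,0,0.25],[0,0,0],0],[[0,0,0.25],[0,0,0],0],[[0,0,0.2],[0,0,0],0],[[0,0,0.1],[0,0,0],0],[[0,0,0.04],[0,0,0],0],[[0,0,0],[0,0,0],0.7],[[0,0,0],[0,0,0],0.7],[[0,0,0],[0,0,0],0.7]], force=25)

```text
clock: 2.32
tcp_pos: [0.437, -0.376, 0.0097]
orientation: [[0.983, -0.186, 0.002], [-0.186, -0.983, -0.003], [0.003, 0.002, -1.0]]
force: [-0.1, 0.1, -0.3]
finger_gap: 0.0801
grasp_force: 0.0
```

Call:
play_rows(motion=[[[0,0,0],[0,0,0],0.7],[[0,0,0],[0,0,0],0.7],[[0,0,0],[0,0,0],0.7],[[0,0,0],[0,0,0],0.7]])

```text
clock: 2.65
tcp_pos: [0.4365, -0.3746, 0.0084]
orientation: [[0.983, -0.185, 0.001], [-0.185, -0.983, -0.001], [0.001, 0.001, -1.0]]
force: [0.1, 0.0, -0.2]
finger_gap: 0.0539
grasp_force: 0.0
```

Call:
play_rows(motion=[[[0,0,0],[0,0,0],0.7],[[0,0,0],[0,0,0],0.7],[[0,0,0],[0,0,0],0.7],[[0,0,-0.1],[0,0,0],0.7],[[0,0,-0.25],[0,0,0],0.7],[[0,0,-0.25],[0,0,0],0.7],[[0,0,-0.25],[0,0,0],0.7],[[0,0,-0.25],[0,0,0],0.7],[[0,0,-0.25],[0,0,0],0.7],[[0,0,-0.25],[0,0,0],0.7]])

```text
clock: 3.48
tcp_pos: [0.4354, -0.3737, 0.2482]
orientation: [[0.983, -0.185, -0.001], [-0.185, -0.983, 0.001], [-0.002, -0.001, -1.0]]
force: [1.1, -1.0, -2.4]
finger_gap: 0.0438
grasp_force: 25.0
```

```bash
python3 -c "
from h import *
to(.637,.23,.25,91);print(env.get_state()['grasp_force'])"
```

```text
t 3.5 tcp [ 0.4354 -0.3737  0.2482] yaw -10.67 tilt [-0.001  0.001 -1.   ] | turn -0.5648 rows>= 15 shift [ 4.001  1.414 -0.012] rows>= 16 gap 0.0438 F [ 1.1 -1.  -2.4]
24.997633695602417
```

Call:
play_rows(motion=[[[0,0,0],[0,0,-0.0377],0.7],[[0,0,0],[0,0,-0.0377],0.7],[[0,0,0],[0,0,-0.0377],0.7],[[0,0,0],[0,0,-0.0377],0.7],[[0,0,0],[0,0,-0.0377],0.7],[[0,0,0],[0,0,-0.0377],0.7],[[0,0,0],[0,0,-0.0377],0.7],[[0,0,0],[0,0,-0.0377],0.7],[[0,0,0],[0,0,-0.0377],0.7],[[0,0,0],[0,0,-0.0377],0.7]])

```text
clock: 4.32
tcp_pos: [0.4356, -0.3739, 0.2462]
orientation: [[0.537, 0.844, -0.002], [0.844, -0.537, 0.002], [0.0, -0.002, -1.0]]
force: [0.5, -0.2, -2.8]
finger_gap: 0.044
grasp_force: 25.0
```

Call:
play_rows(motion=[[[0,0,0],[0,0,-0.0377],0.7],[[0,0,0],[0,0,-0.0377],0.7],[[0,0,0],[0,0,-0.0377],0.7],[[0,0,0],[0,0,-0.0377],0.7],[[0,0,0],[0,0,-0.0377],0.7],[[0.2,0.07,0],[0,0,0],0.7],[[0.24,0.085,0],[0,0,0],0.7],[[0.24,0.085,0],[0,0,0],0.7],[[0.24,0.085,0],[0,0,0],0.7],[[0.24,0.085,0],[0,0,0],0.7]])

```text
clock: 5.15
tcp_pos: [0.4938, -0.1974, 0.2464]
orientation: [[-0.019, 1.0, -0.002], [1.0, 0.019, 0.001], [0.001, -0.002, -1.0]]
force: [1.2, -0.3, -2.3]
finger_gap: 0.0435
grasp_force: 25.0
```

Call:
play_rows(motion=[[[0.24,0.085,0],[0,0,0],0.7],[[0.24,0.085,0],[0,0,0],0.7],[[0.24,0.085,0],[0,0,0],0.7],[[0.24,0.085,0],[0,0,0],0.7],[[0.24,0.085,0],[0,0,0],0.7],[[0.24,0.085,0],[0,0,0],0.7],[[0.24,0.085,0],[0,0,0],0.7],[[0.24,0.085,0],[0,0,0],0.7],[[0.24,0.085,0],[0,0,0],0.7],[[0.24,0.085,0],[0,0,0],0.7]])

```text
clock: 5.98
tcp_pos: [0.6143, 0.165, 0.2462]
orientation: [[-0.02, 1.0, -0.002], [1.0, 0.02, -0.001], [-0.001, -0.002, -1.0]]
force: [0.5, -1.0, -1.7]
finger_gap: 0.0439
grasp_force: 25.0
```

Call:
play_rows(motion=[[[0.24,0.06,0],[0,0,0],0.7],[[0.15,0.03,0],[0,0,0],0.7],[[0,0,0],[0,0,0],0.7],[[0,0,0],[0,0,0],0.7],[[0,0,0],[0,0,0],0.7]])

```text
clock: 6.4
tcp_pos: [0.6265, 0.2213, 0.2464]
orientation: [[-0.02, 1.0, -0.002], [1.0, 0.02, -0.001], [-0.001, -0.002, -1.0]]
force: [-1.0, -0.3, -2.9]
finger_gap: 0.0437
grasp_force: 25.0
```

```bash
python3 -c "
from h import *
to(.637,.23,.25,91);im,c,H,S,V=adapter('pics/w2.png')
for p in [(0,0)]: pass"
```

```text
t 6.4 tcp [0.6265 0.2213 0.2464] yaw 91.12 tilt [-0.002 -0.001 -1.   ] | turn 0.0007 rows>= 1 shift [ 0.057  0.071 -0.024] rows>= 1 gap 0.0437 F [-1.  -0.3 -2.9]
```

View pics/w2.png

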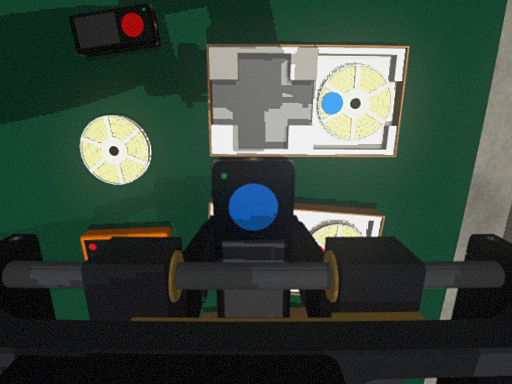

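The wrist view shows the light-blue kit with its carton at cols 208–409, rows 44–157. The reel hub is at (355,103) and the pocket is centred near (264,101). The held adapter's front end begins at row 158.

```bash
cat >> h.py <<'E'
def kit(im,c,hubpx,box):
    "hub dark blob near hubpx; carton outline in box (c0,r0,c1,r1); returns pocket"
    H,S,V=cv2.split(cv2.cvtColor(im,cv2.COLOR_BGR2HSV))
    x,y=hubpx; w=np.zeros(V.shape,bool); w[y-9:y+10,x-9:x+10]=True
    hb=np.argwhere(w&(V<60))[:,::-1]; hub=ray(c,[hb.mean(0)],.023)[0]*1000
    fg=~((H>55)&(H<98)&(S>90)); m=np.zeros(V.shape,bool); m[box[1]:box[3],box[0]:box[2]]=True
    fg=cv2.morphologyEx((fg&m).astype(np.uint8),cv2.MORPH_CLOSE,np.ones((5,5)))
    b=blob(fg); ce,sz,a=rect(ray(c,b,.030)); a=(a+90)%180-90
    u=np.array([np.cos(np.radians(a)),np.sin(np.radians(a))])
    print("hubpix",len(hb),hb.mean(0).round(1),"hub",hub.round(1),"carton",ce,sz,a,"hub-centre along/across",((hub-ce)@u).round(1),((hub-ce)@[-u[1],u[0]]).round(1),"pocket",(hub-118*u).round(1))
E
python3 - <<'E'
from h import *
im=cv2.imread('pics/w2.png'); c=cam('wrist')
kit(im,c,(355,103),(195,30,425,158))
E
```

```text
hubpix 1 [351. 103.] hub [750.7 303.8] carton [691.7 309.4] [275.4 151.5] 1.0999985 hub-centre along/across 58.9 -6.8 pocket [632.7 301.5]
```

```bash
python3 - <<'E'
import re
s=open('h.py').read()
s=s.replace("w&(V<60)","w&(V<110)").replace("fg=~((H>55)&(H<98)&(S>90)); m=","fg=(((H<30)|(S<70))&(V>75)); m=")
open('h.py','w').write(s)
E
python3 - <<'E'
from h import *
im=cv2.imread('pics/w2.png'); c=cam('wrist')
print(im[103,350:360].tolist()); print(im[100,202:214].tolist(), im[100,404:414].tolist()); print(im[150:160,230].tolist())
kit(im,c,(355,103),(195,30,425,158))
E
```

```text
[[97, 106, 102], [52, 57, 58], [70, 75, 72], [63, 70, 72], [72, 77, 74], [65, 67, 65], [71, 78, 79], [69, 76, 75], [63, 68, 71], [61, 68, 65]]
[[32, 44, 22], [35, 49, 30], [30, 44, 26], [37, 48, 27], [37, 48, 31], [50, 72, 72], [74, 115, 148], [88, 135, 185], [48, 66, 90], [34, 53, 62], [68, 75, 83], [112, 114, 115]] [[61, 82, 48], [61, 79, 45], [63, 87, 54], [62, 84, 53], [63, 84, 51], [58, 80, 48], [60, 83, 53], [66, 83, 49], [63, 82, 52], [55, 79, 44]]
[[239, 239, 239], [239, 239, 238], [243, 242, 241], [240, 237, 234], [172, 184, 194], [86, 120, 158], [62, 94, 122], [42, 45, 44], [30, 31, 27], [40, 40, 35]]
hubpix 77 [354.8 103.2] hub [755.6 303.6] carton [690.9 302.4] [248.2 137.5] 1.199997 hub-centre along/across 64.8 -0.2 pocket [637.7 301.1]
```

```bash
python3 -c "
from h import *
to(.6377,.3011,.0125,91.2)"
```

```text
t 6.5 tcp [0.6267 0.2209 0.2468] yaw 91.07 tilt [-0.001 -0.001 -1.   ] | turn -0.0007 rows>= 1 shift [0.533 0.085 1.562] rows>= 2 gap 0.0436 F [-1.  -0.3 -3.4]
```

Call:
play_rows(motion=[[[0.178,0.028,0],[0,0,-0.0007],0.7],[[0.178,0.028,0],[0,0,0],0.7],[[0.177,0.029,0.1],[0,0,0],0.7],[[0,0,0.24],[0,0,0],0.7],[[0,0,0.24],[0,0,0],0.7],[[0,0,0.24],[0,0,0],0.7],[[0,0,0.24],[0,0,0],0.7],[[0,0,0.15],[0,0,0],0.7],[[0,0,0],[0,0,0],0.7],[[0,0,0],[0,0,0],0.7]])

```text
clock: 7.28
tcp_pos: [0.6371, 0.3004, 0.0645]
orientation: [[-0.02, 1.0, -0.003], [1.0, 0.02, -0.002], [-0.001, -0.004, -1.0]]
force: [-0.4, -0.7, -2.3]
finger_gap: 0.044
grasp_force: 25.0
```

```bash
python3 -c "
from h import *
to(.6377,.3011,.0125,91.2)"
```

```text
t 7.3 tcp [0.6371 0.3004 0.0645] yaw 91.15 tilt [-0.003 -0.002 -1.   ] | turn -0.0003 rows>= 1 shift [0.005 0.004 0.347] rows>= 1 gap 0.044 F [-0.4 -0.7 -2.3]
```

Call:
play_rows(motion=[[[0.005,0.004,0.1],[0,0,0],0.7],[[0,0,0.1],[0,0,0],0.7],[[0,0,0.08],[0,0,0],0.7],[[0,0,0.04],[0,0,0],0.7],[[0,0,0.02],[0,0,0],0.7],[[0,0,0],[0,0,0],0.7],[[0,0,0],[0,0,0],0.7]])

```text
clock: 7.87
tcp_pos: [0.6388, 0.3031, 0.0153]
orientation: [[-0.022, 1.0, 0.0], [1.0, 0.022, 0.0], [0.0, 0.0, -1.0]]
force: [-0.6, -0.3, -2.2]
finger_gap: 0.0441
grasp_force: 25.0
```

Call:
play_rows(motion=[[[0,0,0.013],[0,0,0],0.7],[[0,0,0],[0,0,0],0.7],[[0,0,0],[0,0,0],0.7]])

```text
clock: 8.12
tcp_pos: [0.639, 0.3031, 0.0137]
orientation: [[-0.022, 1.0, 0.001], [1.0, 0.022, 0.0], [0.0, 0.001, -1.0]]
force: [-0.5, 0.5, -2.9]
finger_gap: 0.0437
grasp_force: 25.0
```

Call:
play_rows(motion=[[[0,0,0.007],[0,0,0],0.7],[[0,0,0.007],[0,0,0],0.7],[[0,0,0],[0,0,0],0.7]])

```text
clock: 8.37
tcp_pos: [0.6391, 0.3031, 0.0119]
orientation: [[-0.022, 1.0, 0.001], [1.0, 0.022, 0.0], [0.0, 0.001, -1.0]]
force: [-1.2, -1.0, 0.1]
finger_gap: 0.0435
grasp_force: 25.0
```

Call:
play_rows(motion=[[[0,0,0],[0,0,0],0.25],[[0,0,0],[0,0,0],0.25],[[0,0,0],[0,0,0],0.25],[[0,0,0],[0,0,0],0.25],[[0,0,-0.05],[0,0,0],0.25],[[0,0,-0.2],[0,0,0],0.25],[[0,0,-0.25],[0,0,0],0.25],[[0,0,-0.25],[0,0,0],0.25],[[0,0,-0.25],[0,0,0],0.25],[[0,0,-0.25],[0,0,0],0]])

```text
clock: 9.2
tcp_pos: [0.6385, 0.3029, 0.2011]
orientation: [[-0.022, 1.0, 0.001], [1.0, 0.022, 0.0], [0.0, 0.001, -1.0]]
force: [0.7, 1.1, -0.8]
finger_gap: 0.0741
grasp_force: 0.0
```

Call:
play_rows(motion=[[[0,0,0],[0,0,0.0386],0],[[0,0,0],[0,0,0.0386],0],[[0,0,0],[0,0,0.0386],0],[[0,0,0],[0,0,0.0386],0],[[0,0,0],[0,0,0.0386],0],[[0,0,0],[0,0,0.0386],0],[[0,0,0],[0,0,0.0386],0],[[0,0,0],[0,0,0.0386],0],[[0,0,0],[0,0,0.0386],0],[[0,0,0],[0,0,0.0386],0]])

```text
clock: 10.03
tcp_pos: [0.6387, 0.3029, 0.1993]
orientation: [[0.931, 0.365, 0.001], [0.365, -0.931, 0.0], [0.001, 0.0, -1.0]]
force: [-0.7, 0.2, -0.9]
finger_gap: 0.0952
grasp_force: 0.0
```

```bash
python3 -c "
from h import *
to(.452,.378,.2,7.8)"
```

```text
t 10.0 tcp [0.6387 0.3029 0.1993] yaw 21.42 tilt [ 0.001  0.    -1.   ] | turn 0.0756 rows>= 2 shift [-1.165 -0.665 -0.005] rows>= 5 gap 0.0952 F [-0.7  0.2 -0.9]
```

Call:
play_rows(motion=[[[0,0,0],[0,0,0.0378],0],[[0,0,0],[0,0,0.0378],0],[[-0.2,-0.11,0],[0,0,0],0],[[-0.2,-0.11,0],[0,0,0],0],[[-0.2,-0.11,0],[0,0,0],0],[[-0.2,-0.11,0],[0,0,0],0],[[-0.2,-0.11,0],[0,0,0],0],[[-0.165,-0.115,0],[0,0,0],0],[[0,0,0],[0,0,0],0],[[0,0,0],[0,0,0],0]])

```text
clock: 10.87
tcp_pos: [0.4507, 0.3776, 0.1995]
orientation: [[0.99, 0.144, 0.001], [0.144, -0.99, 0.001], [0.001, -0.0, -1.0]]
force: [0.5, -0.5, 0.2]
finger_gap: 0.095
grasp_force: 0.0
```

Run:
```python
from h import *
im,c,H,S,V=adapter('pics/w3.png')
fg=~((H>55)&(H<98)&(S>110))
b=blob(fg,(256,166)); x=rect(ray(c,b,.03)); print(x,cv2.boundingRect(b))
to(x[0][0]/1000,x[0][1]/1000,.008,x[2])
```

```text
(array([453.4, 386.7]), array([100.8,  45.3], dtype=float32), np.float32(6.9)) (226, 127, 40, 85)
t 10.9 tcp [0.4517 0.3771 0.1994] yaw 8.21 tilt [ 0.001  0.    -1.   ] | turn 0.0073 rows>= 1 shift [ 0.019 -0.062  1.276] rows>= 1 gap 0.0953 F [ 0.3  0.  -0.5]
```

View pics/w3.png

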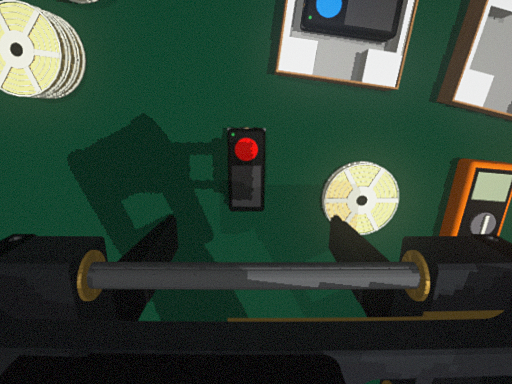

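The wrist view shows the red adapter at cols 226–266, rows 127–212. The blue adapter is in its kit at the top, and the spare reel is clear on the right.

Call:
play_rows(motion=[[[0.019,-0.062,0.2],[0,0,0.006],0],[[0,0,0.25],[0,0,0],0],[[0,0,0.25],[0,0,0],0],[[0,0,0.25],[0,0,0],0],[[0,0,0.19],[0,0,0],0],[[0,0,0.1],[0,0,0],0],[[0,0,0.035],[0,0,0],0],[[0,0,0],[0,0,0],0.7],[[0,0,0],[0,0,0],0.7],[[0,0,0],[0,0,0],0.7]])

```text
clock: 11.75
tcp_pos: [0.4549, 0.3873, 0.0095]
orientation: [[0.992, 0.123, 0.003], [0.123, -0.992, 0.002], [0.003, -0.002, -1.0]]
force: [-0.6, -0.8, -0.5]
finger_gap: 0.0804
grasp_force: 0.0
```

Call:
play_rows(motion=[[[0,0,0],[0,0,0],0.7],[[0,0,0],[0,0,0],0.7],[[0,0,0],[0,0,0],0.7],[[0,0,0],[0,0,0],0.7],[[0,0,0],[0,0,0],0.7],[[0,0,0],[0,0,0],0.7],[[0,0,0],[0,0,0],0.7]])

```text
clock: 12.33
tcp_pos: [0.453, 0.3866, 0.0076]
orientation: [[0.992, 0.123, 0.0], [0.123, -0.992, 0.0], [0.0, 0.0, -1.0]]
force: [-0.3, -0.4, 1.7]
finger_gap: 0.0442
grasp_force: 24.9
```

Call:
play_rows(motion=[[[0,0,-0.1],[0,0,0],0.7],[[0,0,-0.25],[0,0,0],0.7],[[0,0,-0.25],[0,0,0],0.7],[[0,0,-0.25],[0,0,0],0.7],[[0,0,-0.25],[0,0,0],0.7],[[0,0,-0.25],[0,0,0],0.7],[[0,0,-0.25],[0,0,-0.0366],0.7],[[0,0,0],[0,0,-0.0366],0.7],[[0,0,0],[0,0,-0.0366],0.7],[[0,0,0],[0,0,-0.0366],0.7]])

```text
clock: 13.17
tcp_pos: [0.453, 0.3865, 0.2476]
orientation: [[0.831, 0.556, 0.0], [0.556, -0.831, 0.0], [0.0, 0.0, -1.0]]
force: [-0.6, -0.1, -2.3]
finger_gap: 0.044
grasp_force: 24.9
```

Call:
play_rows(motion=[[[0,0,0],[0,0,-0.0366],0.7],[[0,0,0],[0,0,-0.0366],0.7],[[0,0,0],[0,0,-0.0366],0.7],[[0,0,0],[0,0,-0.0366],0.7],[[0,0,0],[0,0,-0.0366],0.7],[[0,0,0],[0,0,-0.0366],0.7],[[0,0,0],[0,0,-0.0366],0.7],[[0,0,0],[0,0,-0.0366],0.7],[[0,0,0],[0,0,0],0.7]])

```text
clock: 13.92
tcp_pos: [0.4525, 0.3862, 0.246]
orientation: [[0.066, 0.998, -0.002], [0.998, -0.066, -0.001], [-0.001, -0.002, -1.0]]
force: [-0.2, -0.9, -3.3]
finger_gap: 0.0434
grasp_force: 24.9
```

```bash
python3 -c "
from h import *
to(.626,.019,.25,86.2)"
```

```text
t 13.9 tcp [0.4525 0.3862 0.246 ] yaw 86.24 tilt [-0.002 -0.001 -1.   ] | turn 0.0002 rows>= 1 shift [-2.366  1.316 -0.026] rows>= 11 gap 0.0434 F [-0.2 -0.9 -3.3]
```

Call:
play_rows(motion=[[[-0.2,0.11,0],[0,0,0],0.7],[[-0.22,0.122,0],[0,0,0],0.7],[[-0.22,0.122,0],[0,0,0],0.7],[[-0.22,0.122,0],[0,0,0],0.7],[[-0.22,0.122,0],[0,0,0],0.7],[[-0.22,0.122,0],[0,0,0],0.7],[[-0.22,0.122,0],[0,0,0],0.7],[[-0.22,0.122,0],[0,0,0],0.7],[[-0.22,0.122,0],[0,0,0],0.7],[[-0.22,0.122,0],[0,0,0],0.7]])

```text
clock: 14.75
tcp_pos: [0.6119, 0.0462, 0.2466]
orientation: [[0.071, 0.997, -0.001], [0.997, -0.071, 0.0], [0.0, -0.001, -1.0]]
force: [0.9, 0.9, -2.7]
finger_gap: 0.044
grasp_force: 24.9
```

Call:
play_rows(motion=[[[-0.19,0.11,0],[0,0,0],0.7],[[0,0,0],[0,0,0],0.7],[[0,0,0],[0,0,0],0.7],[[0,0,0],[0,0,0],0.7]])

```text
clock: 15.08
tcp_pos: [0.6258, 0.0187, 0.2465]
orientation: [[0.07, 0.998, -0.002], [0.998, -0.07, 0.001], [0.0, -0.002, -1.0]]
force: [-0.6, 1.1, -1.9]
finger_gap: 0.044
grasp_force: 24.9
```

```bash
python3 -c "
from h import *
to(.626,.019,.25,86.2);im,c,H,S,V=adapter('pics/w4.png')"
```

```text
t 15.1 tcp [0.6258 0.0187 0.2465] yaw 86.01 tilt [-0.002  0.001 -1.   ] | turn -0.001 rows>= 1 shift [ 0.002  0.001 -0.024] rows>= 1 gap 0.044 F [-0.6  1.1 -1.9]
```

View pics/w4.png

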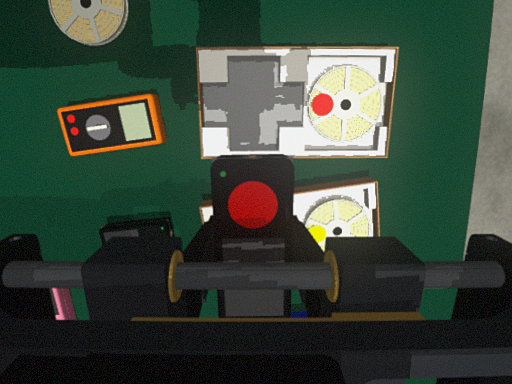

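The red kit spans cols 197–398, rows 46–158, with its hub at (345,104). The pocket is empty around (254,103).

Run:
```python
from h import *
im=cv2.imread('pics/w4.png'); c=cam('wrist')
im[150:,212:295]=(40,60,30)
kit(im,c,(345,104),(180,30,420,160))
```

```text
hubpix 80 [345.4 104.3] hub [749.4  90.1] carton [684.4  93.9] [248.3 137.2] -3.5 hub-centre along/across 65.1 0.2 pocket [631.6  97.3]
```

```bash
python3 -c "
from h import *
to(.6316,.0973,.0117,86.3)"
```

```text
t 15.1 tcp [0.6258 0.0193 0.2467] yaw 86.09 tilt [-0.001  0.    -1.   ] | turn -0.0011 rows>= 1 shift [0.522 0.005 1.567] rows>= 2 gap 0.0438 F [ 0.3  0.3 -1.4]
```

Call:
play_rows(motion=[[[0.174,0.002,0],[0,0,-0.0011],0.7],[[0.174,0.002,0],[0,0,0],0.7],[[0.174,0.001,0.1],[0,0,0],0.7],[[0,0,0.24],[0,0,0],0.7],[[0,0,0.24],[0,0,0],0.7],[[0,0,0.24],[0,0,0],0.7],[[0,0,0.24],[0,0,0],0.7],[[0,0,0.2],[0,0,0],0.7],[[0,0,0.1],[0,0,0],0.7],[[0,0,0],[0,0,0],0.7]])

```text
clock: 15.97
tcp_pos: [0.6281, 0.0975, 0.0385]
orientation: [[0.063, 0.998, -0.009], [0.998, -0.063, -0.001], [-0.001, -0.009, -1.0]]
force: [-0.3, 0.5, -3.7]
finger_gap: 0.044
grasp_force: 24.9
```

Call:
play_rows(motion=[[[0,0,0.08],[0,0,0],0.7],[[0,0,0.06],[0,0,0],0.7],[[0,0,0.04],[0,0,0],0.7],[[0,0,0],[0,0,0],0.7],[[0,0,0],[0,0,0],0.7],[[0,0,0],[0,0,0],0.7]])

```text
clock: 16.47
tcp_pos: [0.633, 0.0965, 0.0174]
orientation: [[0.064, 0.998, 0.002], [0.998, -0.064, 0.0], [0.0, 0.002, -1.0]]
force: [-0.6, -1.1, -2.9]
finger_gap: 0.044
grasp_force: 24.9
```

Call:
play_rows(motion=[[[0,0,0.015],[0,0,0],0.7],[[0,0,0.01],[0,0,0],0.7],[[0,0,0.007],[0,0,0],0.7],[[0,0,0],[0,0,0],0.7],[[0,0,0],[0,0,0],0.7]])

```text
clock: 16.88
tcp_pos: [0.6323, 0.0965, 0.0116]
orientation: [[0.064, 0.998, 0.0], [0.998, -0.064, 0.0], [0.0, 0.0, -1.0]]
force: [0.2, -0.4, -2.1]
finger_gap: 0.0444
grasp_force: 24.9
```

Call:
play_rows(motion=[[[0,0,0.006],[0,0,0],0.7],[[0,0,0],[0,0,0],0.7],[[0,0,0],[0,0,0],0.7]])

```text
clock: 17.13
tcp_pos: [0.6323, 0.0966, 0.0116]
orientation: [[0.064, 0.998, -0.0], [0.998, -0.064, -0.0], [-0.0, -0.0, -1.0]]
force: [-4.6, -0.3, 5.6]
finger_gap: 0.0438
grasp_force: 24.9
```

Call:
play_rows(motion=[[[0,0,0],[0,0,0],0.25],[[0,0,0],[0,0,0],0.25],[[0,0,0],[0,0,0],0.25],[[0,0,0],[0,0,0],0.25],[[0,0,-0.05],[0,0,0],0.25],[[0,0,-0.2],[0,0,0],0.25],[[0,0,-0.25],[0,0,0],0.25],[[0,0,-0.25],[0,0,0],0.25],[[0,0,-0.25],[0,0,0],0.25],[[0,0,-0.25],[0,0,0],0]])

```text
clock: 17.97
tcp_pos: [0.632, 0.0966, 0.2005]
orientation: [[0.064, 0.998, 0.001], [0.998, -0.064, 0.0], [0.0, 0.001, -1.0]]
force: [0.9, 0.1, 0.7]
finger_gap: 0.0742
grasp_force: 0.0
```

Call:
play_rows(motion=[[[0,0,0],[0,0,0.0357],0],[[0,0,0],[0,0,0.0357],0],[[0,0,0],[0,0,0.0357],0],[[0,0,0],[0,0,0.0357],0],[[0,0,0],[0,0,0.0357],0],[[0,0,0],[0,0,0.0357],0],[[0,0,0],[0,0,0.0357],0],[[0,0,0],[0,0,0.0357],0],[[0,0,0],[0,0,0.0357],0],[[0,0,0],[0,0,0.0357],0]])

```text
clock: 18.8
tcp_pos: [0.6322, 0.0966, 0.1987]
orientation: [[0.929, 0.371, 0.001], [0.371, -0.929, 0.0], [0.001, 0.0, -1.0]]
force: [1.1, 0.0, 0.6]
finger_gap: 0.0952
grasp_force: 0.0
```

```bash
python3 -c "
from h import *
to(.44,-.222,.2,22)"
```

```text
t 18.8 tcp [0.6322 0.0966 0.1987] yaw 21.75 tilt [ 0.001  0.    -1.   ] | turn -0.0014 rows>= 1 shift [-1.984  1.489 -0.009] rows>= 10 gap 0.0952 F [1.1 0.  0.6]
```

Call:
play_rows(motion=[[[-0.198,0.149,0],[0,0,0],0],[[-0.198,0.149,0],[0,0,0],0],[[-0.198,0.149,0],[0,0,0],0],[[-0.198,0.149,0],[0,0,0],0],[[-0.198,0.149,0],[0,0,0],0],[[-0.198,0.149,0],[0,0,0],0],[[-0.198,0.149,0],[0,0,0],0],[[-0.198,0.149,0],[0,0,0],0],[[-0.198,0.149,0],[0,0,0],0],[[-0.198,0.149,0],[0,0,0],0]])

```text
clock: 19.63
tcp_pos: [0.4398, -0.2235, 0.1989]
orientation: [[0.927, 0.376, 0.001], [0.376, -0.927, -0.001], [0.001, 0.001, -1.0]]
force: [0.6, 0.2, -0.0]
finger_gap: 0.095
grasp_force: 0.0
```

Call:
play_rows(motion=[[[0,0,0],[0,0,0],0],[[0,0,0],[0,0,0],0],[[0,0,0],[0,0,0],0]])

```text
clock: 19.88
tcp_pos: [0.4411, -0.222, 0.1986]
orientation: [[0.927, 0.375, 0.001], [0.375, -0.927, 0.0], [0.001, 0.0, -1.0]]
force: [-0.3, 0.4, 1.2]
finger_gap: 0.0954
grasp_force: 0.0
```

Run:
```python
from h import *
im,c,H,S,V=adapter('pics/w5.png')
fg=~((H>55)&(H<98)&(S>110))
b=blob(fg,(256,166)); x=rect(ray(c,b,.03)); print(x,cv2.boundingRect(b))
to(x[0][0]/1000,x[0][1]/1000,.008,x[2])
```

```text
(array([ 439.8, -214.5]), array([100.6,  48.8], dtype=float32), np.float32(21.5)) (225, 129, 44, 85)
t 19.9 tcp [ 0.4414 -0.2215  0.1984] yaw 22.11 tilt [ 0.001  0.    -1.   ] | turn 0.0034 rows>= 1 shift [ 0.007 -0.047  1.27 ] rows>= 1 gap 0.0947 F [ 0.9  0.8 -0. ]
```

View pics/w5.png

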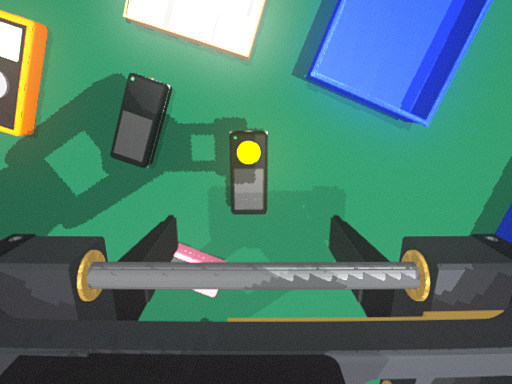

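The yellow adapter is at cols 230–268, rows 130–214, with a slight shadow bias on its left. The plain adapter is at (142,120), clear of the fingers.

Call:
play_rows(motion=[[[0.007,-0.036,0.2],[0,0,0.003],0],[[0,0,0.25],[0,0,0],0],[[0,0,0.25],[0,0,0],0],[[0,0,0.25],[0,0,0],0],[[0,0,0.19],[0,0,0],0],[[0,0,0.1],[0,0,0],0],[[0,0,0.03],[0,0,0],0],[[0,0,0],[0,0,0],0.7],[[0,0,0],[0,0,0],0.7],[[0,0,0],[0,0,0],0.7]])

```text
clock: 20.77
tcp_pos: [0.4416, -0.2172, 0.0096]
orientation: [[0.93, 0.368, 0.003], [0.368, -0.93, -0.002], [0.002, 0.003, -1.0]]
force: [-0.6, -0.6, 0.5]
finger_gap: 0.0804
grasp_force: 0.0
```

Call:
play_rows(motion=[[[0,0,0],[0,0,0],0.7],[[0,0,0],[0,0,0],0.7],[[0,0,0],[0,0,0],0.7],[[0,0,0],[0,0,0],0.7],[[0,0,0],[0,0,0],0.7],[[0,0,0],[0,0,0],0.7],[[0,0,0],[0,0,0],0.7]])

```text
clock: 21.35
tcp_pos: [0.4399, -0.2168, 0.0079]
orientation: [[0.93, 0.367, 0.0], [0.367, -0.93, -0.0], [0.0, 0.0, -1.0]]
force: [-0.6, 0.2, 2.5]
finger_gap: 0.0442
grasp_force: 25.0
```

Call:
play_rows(motion=[[[0,0,-0.1],[0,0,0],0.7],[[0,0,-0.25],[0,0,0],0.7],[[0,0,-0.25],[0,0,0],0.7],[[0,0,-0.25],[0,0,0],0.7],[[0,0,-0.25],[0,0,0],0.7],[[0,0,-0.25],[0,0,0],0.7],[[0,0,-0.25],[0,0,-0.0369],0.7],[[0,0,0],[0,0,-0.0369],0.7],[[0,0,0],[0,0,-0.0369],0.7],[[0,0,0],[0,0,-0.0369],0.7]])

```text
clock: 22.18
tcp_pos: [0.4399, -0.2168, 0.2481]
orientation: [[0.664, 0.748, 0.001], [0.748, -0.664, -0.0], [0.0, 0.001, -1.0]]
force: [-0.6, -0.5, -1.4]
finger_gap: 0.044
grasp_force: 25.0
```

Call:
play_rows(motion=[[[0,0,0],[0,0,-0.0369],0.7],[[0,0,0],[0,0,-0.0369],0.7],[[0,0,0],[0,0,-0.0369],0.7],[[0,0,0],[0,0,-0.0369],0.7],[[0,0,0],[0,0,-0.0369],0.7],[[0,0,0],[0,0,-0.0369],0.7],[[0,0,0],[0,0,-0.0369],0.7],[[0,0,0],[0,0,0],0.7]])

```text
clock: 22.85
tcp_pos: [0.4394, -0.2165, 0.2467]
orientation: [[-0.082, 0.997, -0.001], [0.997, 0.082, 0.001], [0.001, -0.001, -1.0]]
force: [-0.1, -0.2, -2.7]
finger_gap: 0.0439
grasp_force: 25.0
```

```bash
python3 -c "
from h import *
to(.627,-.173,.25,94.6)"
```

```text
t 22.9 tcp [ 0.4394 -0.2165  0.2467] yaw 94.69 tilt [-0.001  0.001 -1.   ] | turn 0.0005 rows>= 1 shift [ 0.189  1.27  -0.022] rows>= 5 gap 0.0439 F [-0.1 -0.2 -2.7]
```

Call:
play_rows(motion=[[[0.03,0.21,0],[0,0,0],0.7],[[0.03,0.21,0],[0,0,0],0.7],[[0.03,0.21,0],[0,0,0],0.7],[[0.03,0.21,0],[0,0,0],0.7],[[0.03,0.21,0],[0,0,0],0.7],[[0.03,0.22,0],[0,0,0],0.7],[[0,0,0],[0,0,0],0.7],[[0,0,0],[0,0,0],0.7],[[0,0,0],[0,0,0],0.7]])

```text
clock: 23.6
tcp_pos: [0.6269, -0.1745, 0.2466]
orientation: [[-0.079, 0.997, -0.002], [0.997, 0.079, 0.0], [0.001, -0.002, -1.0]]
force: [-0.3, -0.2, -2.0]
finger_gap: 0.0441
grasp_force: 25.0
```

```bash
python3 -c "
from h import *
to(.627,-.173,.25,94.6);im,c,H,S,V=adapter('pics/w6.png')"
```

```text
t 23.6 tcp [ 0.6269 -0.1745  0.2466] yaw 94.51 tilt [-0.002  0.    -1.   ] | turn -0.0005 rows>= 1 shift [ 0.01   0.001 -0.023] rows>= 1 gap 0.0441 F [-0.3 -0.2 -2. ]
```

View pics/w6.png

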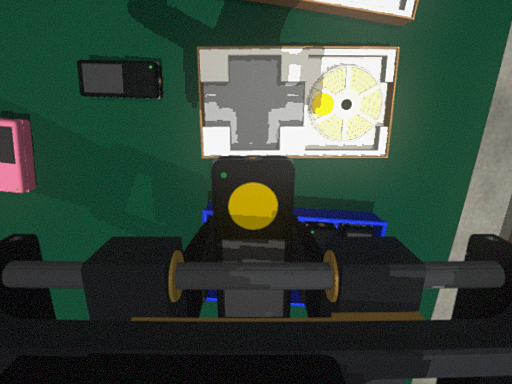

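The yellow kit spans cols 197–399, rows 46–158, with its hub at (346,104) and an empty pocket. The plain adapter is at (120,80).

Run:
```python
from h import *
im=cv2.imread('pics/w6.png'); c=cam('wrist')
im[150:,212:295]=(40,60,30)
kit(im,c,(346,104),(180,36,420,160))
H,S,V=cv2.split(cv2.cvtColor(im,cv2.COLOR_BGR2HSV))
b=blob(~((H>55)&(H<98)&(S>90)),(120,80)); print("plain",rect(ray(c,b,.03)))
to(.619,-.095,.012,94.6)
```

```text
hubpix 72 [346.1 104. ] hub [739.5 -86.2] carton [674.7 -89.7] [248.4 141.5] 4.699997 hub-centre along/across 64.9 -1.8 pocket [621.9 -95.9]
plain (array([452.6, -78.2]), array([105.3,  44.6], dtype=float32), np.float32(1.9))
t 23.6 tcp [ 0.6267 -0.1748  0.2472] yaw 94.5 tilt [-0.001  0.    -1.   ] | turn -0.0006 rows>= 1 shift [ 0.534 -0.008  1.568] rows>= 2 gap 0.0442 F [-0.6 -0.1 -1.3]
```

Call:
play_rows(motion=[[[0.176,0.004,0],[0,0,-0.001],0.7],[[0.176,0.004,0],[0,0,0],0.7],[[0.175,0.004,0.1],[0,0,0],0.7],[[0,0,0.24],[0,0,0],0.7],[[0,0,0.24],[0,0,0],0.7],[[0,0,0.24],[0,0,0],0.7],[[0,0,0.24],[0,0,0],0.7],[[0,0,0.2],[0,0,0],0.7],[[0,0,0.1],[0,0,0],0.7],[[0,0,0],[0,0,0],0.7]])

```text
clock: 24.48
tcp_pos: [0.6182, -0.0954, 0.0389]
orientation: [[-0.081, 0.997, -0.009], [0.997, 0.081, 0.002], [0.003, -0.009, -1.0]]
force: [-0.7, 0.2, -1.7]
finger_gap: 0.044
grasp_force: 25.0
```

Call:
play_rows(motion=[[[0,0,0.08],[0,0,0],0.7],[[0,0,0.06],[0,0,0],0.7],[[0,0,0.04],[0,0,0],0.7],[[0,0,0.02],[0,0,0],0.7],[[0,0,0],[0,0,0],0.7],[[0,0,0],[0,0,0],0.7]])

```text
clock: 24.98
tcp_pos: [0.6233, -0.0957, 0.0142]
orientation: [[-0.083, 0.997, 0.001], [0.997, 0.083, -0.0], [-0.0, 0.001, -1.0]]
force: [-0.6, 0.6, -3.3]
finger_gap: 0.0441
grasp_force: 25.0
```

Call:
play_rows(motion=[[[0,0,0.008],[0,0,0],0.7],[[0,0,0.006],[0,0,0],0.7],[[0,0,0],[0,0,0],0.7],[[0,0,0],[0,0,0],0.7]])

```text
clock: 25.32
tcp_pos: [0.6232, -0.0957, 0.0119]
orientation: [[-0.083, 0.997, 0.001], [0.997, 0.083, -0.0], [-0.0, 0.001, -1.0]]
force: [-0.0, -0.6, -1.2]
finger_gap: 0.0438
grasp_force: 25.0
```

Call:
play_rows(motion=[[[0,0,0.003],[0,0,0],0.7],[[0,0,0],[0,0,0],0.7],[[0,0,0],[0,0,0],0.7]])

```text
clock: 25.57
tcp_pos: [0.6232, -0.0957, 0.0119]
orientation: [[-0.083, 0.997, 0.001], [0.997, 0.083, -0.0], [-0.0, 0.0, -1.0]]
force: [-1.4, 0.2, 3.6]
finger_gap: 0.044
grasp_force: 25.0
```

Call:
play_rows(motion=[[[0,0,0],[0,0,0],0.25],[[0,0,0],[0,0,0],0.25],[[0,0,0],[0,0,0],0.25],[[0,0,0],[0,0,0],0.25],[[0,0,-0.05],[0,0,0],0.25],[[0,0,-0.2],[0,0,0],0.25],[[0,0,-0.25],[0,0,0],0.25],[[0,0,-0.25],[0,0,0],0.25],[[0,0,-0.25],[0,0,0],0.25],[[0,0,-0.25],[0,0,0],0]])

```text
clock: 26.4
tcp_pos: [0.6226, -0.0956, 0.201]
orientation: [[-0.083, 0.997, 0.001], [0.997, 0.083, -0.0], [-0.0, 0.001, -1.0]]
force: [0.3, 0.2, 0.1]
finger_gap: 0.0741
grasp_force: 0.0
```

Call:
play_rows(motion=[[[0,0,0],[0,0,0.0368],0],[[0,0,0],[0,0,0.0368],0],[[0,0,0],[0,0,0.0368],0],[[0,0,0],[0,0,0.0368],0],[[0,0,0],[0,0,0.0368],0],[[0,0,0],[0,0,0.0368],0],[[0,0,0],[0,0,0.0368],0],[[0,0,0],[0,0,0.0368],0],[[0,0,0],[0,0,0.0368],0],[[0,0,0],[0,0,0.0368],0]])

```text
clock: 27.23
tcp_pos: [0.6229, -0.0957, 0.1991]
orientation: [[0.881, 0.473, 0.0], [0.473, -0.881, -0.0], [0.0, 0.0, -1.0]]
force: [-0.5, 0.0, 0.0]
finger_gap: 0.095
grasp_force: 0.0
```

```bash
python3 -c "
from h import *
to(.45,-.079,.2,2)"
```

```text
t 27.2 tcp [ 0.6229 -0.0957  0.1991] yaw 28.2 tilt [ 0. -0. -1.] | turn 0.1456 rows>= 4 shift [-1.148 -0.151 -0.006] rows>= 5 gap 0.095 F [-0.5  0.   0. ]
```

Call:
play_rows(motion=[[[0,0,0],[0,0,0.0364],0],[[0,0,0],[0,0,0.0364],0],[[0,0,0],[0,0,0.0364],0],[[0,0,0],[0,0,0.0364],0],[[-0.23,-0.03,0],[0,0,0],0],[[-0.23,-0.03,0],[0,0,0],0],[[-0.23,-0.03,0],[0,0,0],0],[[-0.23,-0.03,0],[0,0,0],0],[[-0.23,-0.03,0],[0,0,0],0],[[0,0,0],[0,0,0],0]])

```text
clock: 28.07
tcp_pos: [0.4446, -0.0792, 0.1976]
orientation: [[0.999, 0.04, -0.003], [0.04, -0.999, 0.0], [-0.003, -0.001, -1.0]]
force: [0.7, -0.4, -0.2]
finger_gap: 0.0953
grasp_force: 0.0
```

Call:
play_rows(motion=[[[0,0,0],[0,0,0],0],[[0,0,0],[0,0,0],0]])

```text
clock: 28.23
tcp_pos: [0.4503, -0.0804, 0.1996]
orientation: [[0.999, 0.04, 0.002], [0.04, -0.999, -0.001], [0.002, 0.001, -1.0]]
force: [1.0, 0.4, -0.4]
finger_gap: 0.0949
grasp_force: 0.0
```

Run:
```python
from h import *
im,c,H,S,V=adapter('pics/w7.png')
for t in (80,110):
  fg=~((H>55)&(H<98)&(S>t))
  b=blob(fg,(256,166)); x=rect(ray(c,b,.03)); print(x,cv2.boundingRect(b))
to(x[0][0]/1000,x[0][1]/1000,.008,x[2])
```

```text
(array([450.3, -77.5]), array([99.7, 43.1], dtype=float32), np.float32(2.3)) (231, 131, 39, 84)
(array([450.3, -77.4]), array([99.7, 43.4], dtype=float32), np.float32(2.4)) (231, 131, 39, 84)
t 28.3 tcp [ 0.4507 -0.0804  0.1996] yaw 2.32 tilt [ 0.002 -0.    -1.   ] | turn -0.0004 rows>= 1 shift [-0.002 -0.02   1.277] rows>= 1 gap 0.095 F [-0.1 -0.5  0.3]
```

View pics/w7.png

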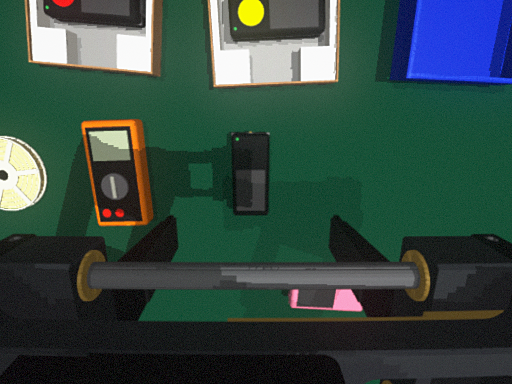

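The plain adapter is at cols 231–270, rows 131–215. The multimeter is clear on the left, and the yellow and red adapters are seated in their kits.

Call:
play_rows(motion=[[[-0.002,-0.02,0.2],[0,0,0],0],[[0,0,0.25],[0,0,0],0],[[0,0,0.25],[0,0,0],0],[[0,0,0.25],[0,0,0],0],[[0,0,0.19],[0,0,0],0],[[0,0,0.1],[0,0,0],0],[[0,0,0.035],[0,0,0],0],[[0,0,0],[0,0,0],0.7],[[0,0,0],[0,0,0],0.7],[[0,0,0],[0,0,0],0.7]])

```text
clock: 29.12
tcp_pos: [0.4512, -0.0777, 0.0091]
orientation: [[0.999, 0.041, 0.003], [0.041, -0.999, -0.001], [0.003, 0.001, -1.0]]
force: [-0.1, -0.3, 0.3]
finger_gap: 0.0804
grasp_force: 0.0
```

Call:
play_rows(motion=[[[0,0,0],[0,0,0],0.7],[[0,0,0],[0,0,0],0.7],[[0,0,0],[0,0,0],0.7],[[0,0,0],[0,0,0],0.7],[[0,0,0],[0,0,0],0.7],[[0,0,0],[0,0,0],0.7],[[0,0,0],[0,0,0],0.7]])

```text
clock: 29.7
tcp_pos: [0.4493, -0.0772, 0.0076]
orientation: [[0.999, 0.041, 0.0], [0.041, -0.999, 0.0], [0.0, -0.0, -1.0]]
force: [-0.4, 0.3, 1.9]
finger_gap: 0.0438
grasp_force: 25.0
```

Call:
play_rows(motion=[[[0,0,-0.1],[0,0,0],0.7],[[0,0,-0.25],[0,0,0],0.7],[[0,0,-0.25],[0,0,0],0.7],[[0,0,-0.25],[0,0,0],0.7],[[0,0,-0.25],[0,0,0],0.7],[[0,0,-0.25],[0,0,0],0.7],[[0,0,-0.25],[0,0,-0.0376],0.7],[[0,0,-0.1],[0,0,-0.0376],0.7],[[0,0,0],[0,0,-0.0376],0.7],[[0,0,0],[0,0,-0.0376],0.7]])

```text
clock: 30.53
tcp_pos: [0.4495, -0.0773, 0.2635]
orientation: [[0.868, 0.496, 0.002], [0.496, -0.868, -0.001], [0.001, 0.002, -1.0]]
force: [-0.4, 0.5, -3.5]
finger_gap: 0.0439
grasp_force: 25.0
```

Call:
play_rows(motion=[[[0,0,0],[0,0,-0.0376],0.7],[[0,0,0],[0,0,-0.0376],0.7],[[0,0,0],[0,0,-0.0376],0.7],[[0,0,0],[0,0,-0.0376],0.7],[[0,0,0],[0,0,-0.0376],0.7],[[0,0,0],[0,0,-0.0376],0.7],[[0,0,0],[0,0,-0.0376],0.7],[[0,0,0],[0,0,-0.0376],0.7],[[0,0,0],[0,0,-0.0376],0.7],[[0,0,0],[0,0,0],0.7]])

```text
clock: 31.37
tcp_pos: [0.4485, -0.077, 0.261]
orientation: [[-0.007, 1.0, -0.002], [1.0, 0.007, 0.001], [0.001, -0.002, -1.0]]
force: [0.2, 0.1, -3.6]
finger_gap: 0.0436
grasp_force: 25.0
```

```bash
python3 -c "
from h import *
to(.634,-.385,.265,90.4)"
```

```text
t 31.4 tcp [ 0.4485 -0.077   0.261 ] yaw 90.41 tilt [-0.002  0.001 -1.   ] | turn 0.0001 rows>= 1 shift [-2.062  1.222 -0.027] rows>= 9 gap 0.0436 F [ 0.2  0.1 -3.6]
```

Call:
play_rows(motion=[[[-0.206,0.122,0],[0,0,0],0.7],[[-0.206,0.122,0],[0,0,0],0.7],[[-0.206,0.122,0],[0,0,0],0.7],[[-0.206,0.122,0],[0,0,0],0.7],[[-0.206,0.122,0],[0,0,0],0.7],[[-0.206,0.122,0],[0,0,0],0.7],[[-0.206,0.122,0],[0,0,0],0.7],[[-0.206,0.122,0],[0,0,0],0.7],[[-0.206,0.122,0],[0,0,0],0.7],[[-0.206,0.122,0],[0,0,0],0.7]])

```text
clock: 32.2
tcp_pos: [0.6342, -0.3866, 0.2605]
orientation: [[-0.002, 1.0, -0.002], [1.0, 0.002, 0.001], [0.001, -0.002, -1.0]]
force: [1.3, 0.5, -2.7]
finger_gap: 0.044
grasp_force: 25.0
```

Call:
play_rows(motion=[[[0,0,0],[0,0,0],0.7],[[0,0,0],[0,0,0],0.7],[[0,0,0],[0,0,0],0.7]])

```text
clock: 32.45
tcp_pos: [0.6334, -0.3847, 0.2607]
orientation: [[-0.003, 1.0, -0.002], [1.0, 0.003, 0.002], [0.002, -0.002, -1.0]]
force: [-0.3, -0.3, -2.7]
finger_gap: 0.0436
grasp_force: 25.0
```

Run:
```python
from h import *
to(.634,-.385,.265,90.4);im,c,H,S,V=adapter('pics/w8.png')
im2=im.copy(); 
m=((H>105)&(H<130)&(S>150)&(V>40)); m[:, :150]=False; m[160:]=False; m[:,430:]=False
b=blob(m); print(cv2.boundingRect(b),rect(ray(c,b,.045)),"cam",c[2].round(3))
```

```text
t 32.5 tcp [ 0.6334 -0.3847  0.2607] yaw 90.2 tilt [-0.002  0.002 -1.   ] | turn -0.0011 rows>= 1 shift [-0.002  0.004 -0.029] rows>= 1 gap 0.0436 F [-0.3 -0.3 -2.7]
(196, 44, 207, 116) (array([ 689. , -304.8]), array([251. , 140.3], dtype=float32), np.float32(0.4)) cam [ 0.634 -0.311  0.43 ]
```

View pics/w8.png

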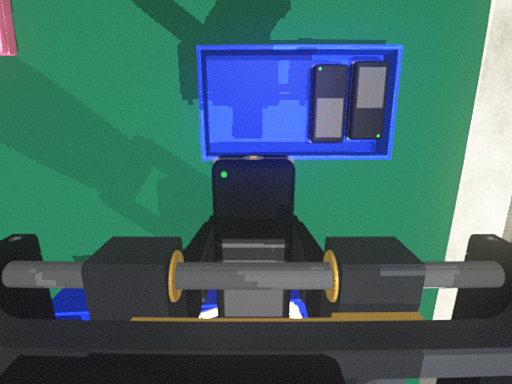

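The tote spans cols 196–403, rows 44–160. Its left half is empty around (257,103), and the two fixed adapters are on the right.

```bash
python3 -c "
from h import *
to(.6345,-.3043,.0108,90.4)"
```

```text
t 32.5 tcp [ 0.6334 -0.3843  0.2617] yaw 90.25 tilt [-0.001  0.001 -1.   ] | turn -0.0008 rows>= 1 shift [0.533 0.011 1.673] rows>= 2 gap 0.0439 F [ 0.3  0.2 -3.1]
```

Call:
play_rows(motion=[[[0.178,0.004,0],[0,0,-0.0008],0.7],[[0.178,0.004,0],[0,0,0],0.7],[[0.177,0.003,0.1],[0,0,0],0.7],[[0,0,0.25],[0,0,0],0.7],[[0,0,0.25],[0,0,0],0.7],[[0,0,0.25],[0,0,0],0.7],[[0,0,0.25],[0,0,0],0.7],[[0,0,0.2],[0,0,0],0.7],[[0,0,0.1],[0,0,0],0.7],[[0,0,0],[0,0,0],0.7]])

```text
clock: 33.33
tcp_pos: [0.6317, -0.3026, 0.0479]
orientation: [[-0.008, 1.0, -0.007], [1.0, 0.008, 0.004], [0.004, -0.007, -1.0]]
force: [-1.5, -0.7, -3.4]
finger_gap: 0.0436
grasp_force: 25.0
```

Call:
play_rows(motion=[[[0,0,0.1],[0,0,0],0.7],[[0,0,0.08],[0,0,0],0.7],[[0,0,0.04],[0,0,0],0.7],[[0,0,0.02],[0,0,0],0.7],[[0,0,0],[0,0,0],0.7],[[0,0,0],[0,0,0],0.7]])

```text
clock: 33.83
tcp_pos: [0.6354, -0.3055, 0.017]
orientation: [[-0.008, 1.0, 0.001], [1.0, 0.008, -0.0], [-0.001, 0.001, -1.0]]
force: [0.1, 0.2, -2.8]
finger_gap: 0.0437
grasp_force: 25.0
```

Call:
play_rows(motion=[[[0,0,0.015],[0,0,0],0.7],[[0,0,0.012],[0,0,0],0.7],[[0,0,0.008],[0,0,0],0.7],[[0,0,0],[0,0,0],0.7],[[0,0,0],[0,0,0],0.7]])

```text
clock: 34.25
tcp_pos: [0.6348, -0.3052, 0.011]
orientation: [[-0.008, 1.0, -0.0], [1.0, 0.008, 0.0], [0.0, -0.0, -1.0]]
force: [-0.2, 1.1, -3.0]
finger_gap: 0.0439
grasp_force: 25.0
```

Call:
play_rows(motion=[[[0,0,0.004],[0,0,0],0.7],[[0,0,0.003],[0,0,0],0.7],[[0,0,0],[0,0,0],0.7]])

```text
clock: 34.5
tcp_pos: [0.6351, -0.3054, 0.0107]
orientation: [[-0.008, 1.0, 0.0], [1.0, 0.008, -0.0], [-0.0, 0.0, -1.0]]
force: [-1.2, 0.7, 0.5]
finger_gap: 0.0439
grasp_force: 25.0
```

Contact. I'll release, rise and retreat, then check from the top camera.

Call:
play_rows(motion=[[[0,0,0],[0,0,0],0.25],[[0,0,0],[0,0,0],0.25],[[0,0,0],[0,0,0],0.25],[[0,0,0],[0,0,0],0.25],[[0,0,-0.05],[0,0,0],0.25],[[0,0,-0.2],[0,0,0],0.25],[[0,0,-0.25],[0,0,0],0.25],[[0,0,-0.25],[0,0,0],0.25],[[0,0,-0.25],[0,0,0],0.25],[[0,0,-0.25],[0,0,0],0]])

```text
clock: 35.33
tcp_pos: [0.6348, -0.3051, 0.2001]
orientation: [[-0.008, 1.0, 0.001], [1.0, 0.008, -0.0], [-0.0, 0.001, -1.0]]
force: [-0.3, -0.5, 1.0]
finger_gap: 0.0742
grasp_force: 0.0
```

Call:
play_rows(motion=[[[-0.2,-0.18,0],[0,0,0],0],[[-0.2,-0.18,0],[0,0,0],0],[[-0.2,-0.18,0],[0,0,0],0],[[-0.2,-0.18,0],[0,0,0],0],[[-0.2,-0.18,0],[0,0,0],0],[[-0.2,-0.18,0],[0,0,0],0],[[-0.2,-0.18,0],[0,0,0],0],[[-0.2,-0.18,0],[0,0,0],0],[[0,0,0],[0,0,0],0],[[0,0,0],[0,0,0],0]])

```text
clock: 36.17
tcp_pos: [0.4192, -0.5485, 0.1981]
orientation: [[-0.004, 1.0, 0.001], [1.0, 0.004, -0.0], [-0.0, 0.001, -1.0]]
force: [0.8, 0.0, -0.4]
finger_gap: 0.0954
grasp_force: 0.0
```

Run:
```python
from h import *
im=env.snapshot("top")[:,:,::-1]; cv2.imwrite('pics/top1.png',cv2.resize(im[30:215,90:410],None,fx=2.4,fy=2.4))
```

```text
(no output)
```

View pics/top1.png

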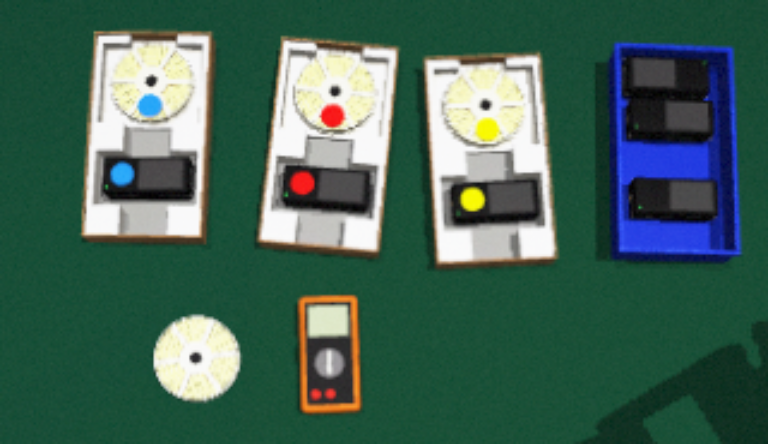

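The blue (146,178), red (325,188) and yellow (495,200) adapters lie flat in the matching pockets. The plain one is in the tote at (672,198), and the reel and multimeter have not moved.

```bash
python3 -c "
from bench import env
print(env.hand_in())"
```

```text
the job is handed in; nothing more can be done
None
```

The job is handed in: each stickered adapter lies flat in the kit of its colour, the untested one is flat in the tote's empty half, and the final top-camera check showed the spare reel and multimeter where they started.

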